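# Close the humidity logger and hold its reset button

### The arm

A 7-joint arm with a two-finger parallel gripper is mounted at the origin on the work surface. World frame = base frame: x ahead of the robot, y to its left, z up, the work surface at z = 0. Lengths are in m, angles in rad, forces in N, time in s.
With the tool pointing down it reaches from about 0.4 to 0.875 m from the base axis. Payload 4.4 kg.
Tool frame: the origin (TCP) lies midway between the tips of the shut fingers; the grasp point (between the pads) lies bot.hold_point_z behind it (bot.hold_point_z is the distance from the TCP to the grasp point, in m); z points along the fingers, y is the direction in which the jaws open and shut (so a half turn about z gives the same grasp; the last joint's range is limited). The gripper opens to 85 mm and grips with 20 to 120 N. Pads are 22 mm wide; open, the fingers measure 114 mm over their backs; the gripper's body (76 mm by 85 mm) begins 54 mm behind the grasp point. The pads swing forward as they close: fully open they stand 13 mm farther back than shut.
Start: joints at [-1.27, 0.628, 0.038, 1.517, -0.027, 0.996, -0.02], TCP at [0.233, 0.607, 0.231] pointing down, gripper open.
Joint ranges: [-3.06, 3.06], [-0.37, 2.12], [-1.25, 1.32], [0.18, 2.47], [-1.1, 4.24], [0.23, 1.98], [-2.94, 2.94]. Speed limits (rad/s): [2.57, 2.57, 3.14, 3.14, 3.14, 3.14, 3.14].

### API

Orientations are given as [roll, pitch, yaw] about the fixed x, y, z axes, in that order (R = Rz(yaw) Ry(pitch) Rx(roll)).
In Python, from cell import telemetry, optics, bot gives the robot as it stands.
- The arm moves only by the tool step_arm, never from a script. Its argument "plan" is a list of rows, each a list of 6 numbers: the shift along the tool's x, y, z in mm, then the turn, a rotation vector about the tool's x, y, z in rad. A call has 1 to 20 rows; each row is the pose to reach, as a shift and turn from the pose measured when the call began, along the tool's axes at that moment; what a row does not reach only later rows make up. A row lasts 1/10 s, in which the tool goes at most 50 mm and 8.59 degrees, less where a joint would pass 70% of its speed; a pose out of reach is approached as far as the arm can. A call with a gripper value outside its range is refused whole. "gripper" is the finger opening in mm, from 0 to 85.4, set as the call begins (left out, the last holds). The fingers move at their own pace and stop on an object; the grip force is fixed at half the most. Time passes only in rows, so rows that repeat a pose let the fingers close. It gives the time, the measured TCP pose, the force and the opening at its end, in the units of the state.
- telemetry.state(): the state, without advancing time (a new reading comes with each control period).
- optics.capture(name): name is "scene" or "side" or "wrist"; returns a dict with "pixels" (480x640x3 uint8, red, green, blue), "z_map" (480x640 float32, m along the optical axis (not along the pixel's ray), 0 where there is no reading), "fx", "fy", "cx", "cy" (pixels), "view" (4x4, takes a point from world to camera coordinates). Camera axes: x right, y up, looking along -z (the intrinsics and any distortion apply to the point x, -y, -z); pixel columns grow to the right and rows downward; lengths in m; the calibration is good to about 2 mm. A picture is of the moment at which its call begins.
- bot.job_done(): hands the job in, once; it reports no verdict.
The state is a dict: "clock": time; "qpos": joint angles; "qvel": joint speeds; "tau": joint torques, N m; "position": TCP position; "orientation": TCP orientation; "wrist_force": force on the tool from outside, world axes, zero at the start; "torque": the same for the moment, N m; "gripper_width": finger opening in m.
Only numpy, scipy, OpenCV 4.12 (cv2) and the standard library are available. Lean on these libraries where they do the work, as an engineer would, in place of code of your own. Each camera call takes 0.05 s, during which the arm holds its last target.

### The job

The workshop's humidity logger has a fresh battery: swing its open case lid fully shut, so that the two halves meet edge to edge. Then take the square-handled probe from the tool rack, reach its steel rod through the round hole in the closed lid, and press the reset button inside all the way down. Finish while still gripping the probe and holding the button down with it; do not press the button before the case is shut, and leave the other things on the bench where they are.

Things in the scene. Friction and masses are not known exactly. Their poses are not given: they have to be found in the camera images.
- case: Lower half of the grey plastic logger case, fixed to the bench: an open tray 110 mm deep (its x), 150 mm wide (its y), 42 mm high, walls 5 mm. Origin: centre of its underside, z up. Its +x side carries the hinge, its -x side is the front. The lid is its upper half; closed, the whole stands 60 mm high.
- case_lid (a joint): Lid angle in rad: 0 = fully shut, edge to edge; grows as it opens upward about the hinge at the case's +x rim; stop at 1.85 (1.57 = lid upright). A stiff friction hinge: the lid stays wherever it is left (about 0.13 N m, some 1.5 to 2 N at its free edge) and has no latch.
- lid_hinge (a point): Middle of the hinge line, 55 mm along the case's +x from its centre and 42 mm above the bench. The hinge line runs along the case's y.
- lid_edge (a point): Middle of the lid's free edge, on its outer (upper when shut) face, 110 mm from the hinge line. The lid is a shell 110 x 150 mm, 18 mm thick, its 14 mm deep hollow facing down when shut. Site axes are those of the lid, parallel to the case's when shut; its z points out of the outer face.
- lid_hole (a point): Centre of the round hole, 18 mm across, on the lid's outer face (the cover there is 4 mm thick). With the lid shut it lies straight over the reset button, at (-18, -36) mm in the case's x and y, 60 mm above the bench. A flat blank black display and a few dark printed vent bars on the same face are not holes.
- reset_top (a point): Centre of the top of the reset button, an 18 mm wide round plastic cap standing in the lower half at (-18, -36) mm in the case's x and y, its top 27 mm above the bench, so 33 mm below the outer face of the shut lid. It is pressed straight down.
- reset (a joint): Travel of the reset button in m: 0 = up, 0.006 = fully down. Spring-loaded: it starts to move at about 2 N and is fully down at 6 N, and comes back up when released.
- rack: Wooden tool rack fixed to the bench: a bar 50 mm deep (x), 190 mm long (y), its top 84 mm above the bench, on two end cheeks. Three 9 mm holes in a row along its y at -60, 0 and +60 mm. Origin: centre of its footprint, z up.
- stylus: The probe: upright wooden handle of square section, 18 x 18 mm and 60 mm tall (the tallest in the rack, flat on top), with a straight steel rod 6 mm thick and 65 mm long below it. 40 to 70 g. Origin on its axis at the handle's underside, which rests on the rack's top; z up along the handle, x and y square to the handle's flats. It hangs loosely in any one of the three holes.
- stylus_grip (a point): A point on the probe's axis, in the handle, 35 mm above the handle's underside.
- stylus_tip (a point): Lower end of the probe's rod, 65 mm below the handle's underside.
- reamer: Bystander in the rack: tool with a ball-shaped 30 mm wooden head on a brass neck; 47 mm tall above the rack.
- awl: Bystander in the rack: tool with a squat round wooden head, 36 mm across and 30 mm tall.
- glue: Bystander: small white plastic bottle with black cap, 38 mm across, 85 mm tall.
- sander: Bystander: flat wood-and-cork sanding block, 50 x 100 x 26 mm.
- plane: Bystander: small metal block plane, 120 x 42 mm, 45 mm tall.
- clamp: Bystander: wooden-jawed bar clamp lying flat, 190 mm long, 19 mm tall.
- offcut: Bystander: strip of light wood lying flat, 14 x 150 x 12 mm.
There are look-alikes about, which are no part of the job. Leave any green or purple look-alike of the stylus alone. What is shaped like the case but blue is not meant.

How it is judged:
By the outcome, as a careful person would: the job done as asked, in the order asked, and still so for the second after the job is handed in, while the arm keeps its last pose, push and grip.
It also fails if it takes over 62 s, if anything falls off the work surface, if the arm or the gripper's body presses on something with over 40 N, if the wrist force passes 120 N, or if a joint passes its speed limit or range.

## Working session

There is one attempt and no reset: what is moved stays moved. The work goes in short steps, Python scripts to look and compute and a tool call to move; the robot and the scene stay as the last step left them, time stands still between calls to the robot, and variables do not carry over. Pictures are saved under pics/ and viewed, and the job is handed in when it is done.

Besides the shell and the picture viewer there is one more tool, called after "Request:" as a command line: name --pt "numbers of a row" for each row, then --argument value for the rest. step_arm: Moves the arm, as the interface text tells. Its arguments: {"type":"object","properties":{"plan":{"type":"array"},"gripper":{"type":"number"}},"required":["plan"]}

```bash
ls; mkdir -p pics
python3 - <<'E'
from cell import telemetry, optics, bot
import cv2,numpy as np
s=telemetry.state(); print(s); print(bot.hold_point_z)
for n in ("scene","side","wrist"):
    c=optics.capture(n); cv2.imwrite(f"pics/{n}0.png",c["pixels"][:,:,::-1]); np.savez(f"{n}0.npz",**c)
    print(n,c["fx"],c["fy"],c["cx"],c["cy"],[k for k in c]); print(np.round(c["view"],3))
E
```

```text
pics
{'clock': 0.0, 'qpos': array([-1.26976388,  0.62934699,  0.03840303,  1.51840475, -0.02702516,
        0.99630461, -0.02001889]), 'qvel': array([ 0.00119204,  0.00013797, -0.00224866,  0.00079773,  0.00012021,
       -0.00044602,  0.00067857]), 'tau': array([ 1.23010781e-03, -5.63408804e+01,  1.22645885e+00, -1.93443847e+01,
        1.08786853e-02,  1.04259045e-02,  1.47044382e-06]), 'position': array([0.23284233, 0.60616944, 0.23037607]), 'orientation': array([-3.13964523e+00, -1.73014881e-05,  2.77475826e+00]), 'wrist_force': array([-0.02069674,  0.728194  , -0.00297353]), 'torque': array([-0.00981335, -0.02313582, -0.0386676 ]), 'gripper_width': 0.08524742687474882}
0.0187
scene 569.5843314043631 569.5843314043631 319.9610245705103 240.45146110233676 ['pixels', 'z_map', 'fx', 'fy', 'cx', 'cy', 'view']
[[ 0.036  0.999 -0.018 -0.2  ]
 [-0.773  0.039  0.633  0.32 ]
 [ 0.633 -0.009  0.774 -1.771]
 [ 0.     0.     0.     1.   ]]
side 537.0703030656251 537.0703030656251 321.2163723022754 238.49687188638327 ['pixels', 'z_map', 'fx', 'fy', 'cx', 'cy', 'view']
[[ 0.882 -0.47  -0.022 -0.37 ]
 [ 0.264  0.454  0.851 -0.297]
 [-0.39  -0.757  0.525 -1.025]
 [ 0.     0.     0.     1.   ]]
wrist 351.4425823806125 351.4425823806125 316.93209765214345 243.01715552601374 ['pixels', 'z_map', 'fx', 'fy', 'cx', 'cy', 'view']
[[ 0.358  0.934 -0.003 -0.65 ]
 [-0.886  0.339 -0.317  0.042]
 [-0.295  0.116  0.948 -0.38 ]
 [ 0.     0.     0.     1.   ]]
```

View pics/scene0.png

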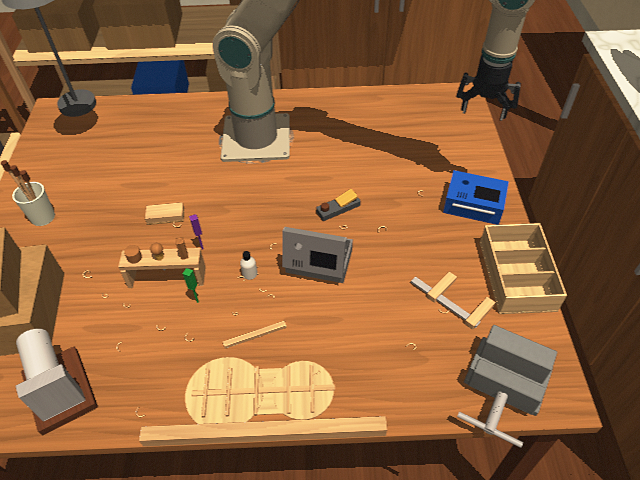

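View pics/side0.png

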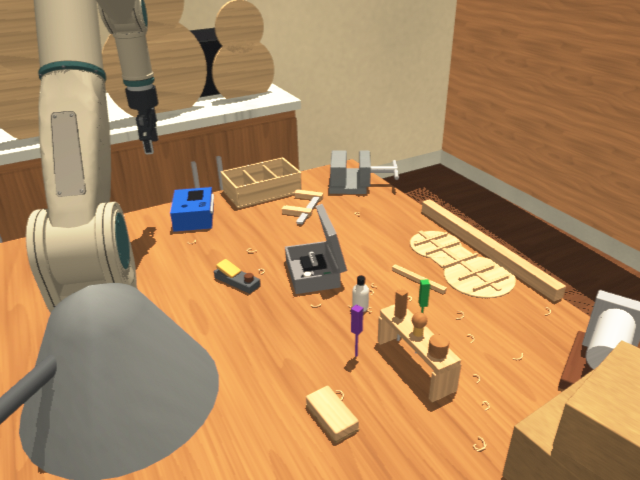

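View pics/wrist0.png

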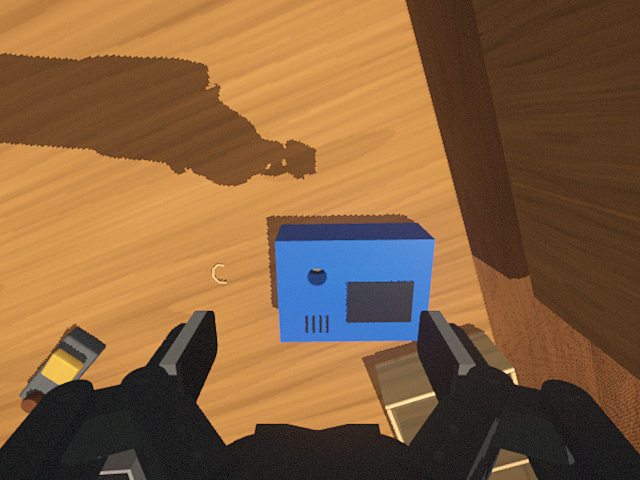

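```bash
cat > h.py <<'E'
import numpy as np,cv2
def load(f):
    d=np.load(f); return {k:d[k] for k in d.files}
def cap(n,tag):
    from cell import optics
    c=optics.capture(n); cv2.imwrite(f"pics/{tag}.png",c["pixels"][:,:,::-1]); np.savez(f"{tag}.npz",**c); return c
def ray(c,u,v):
    V=c["view"];R=V[:3,:3];o=-R.T@V[:3,3]
    d=np.array([(u-c["cx"])/c["fx"],-(v-c["cy"])/c["fy"],-1.0]); return o,R.T@d
def plane(c,u,v,z):
    o,d=ray(c,u,v); return o+d*(z-o[2])/d[2]
def depth(c,u,v):
    o,d=ray(c,u,v); return o+d*float(c["z_map"][int(round(v)),int(round(u))])
def proj(c,p):
    q=c["view"][:3,:3]@np.asarray(p,float)+c["view"][:3,3]
    return c["cx"]+c["fx"]*q[0]/-q[2], c["cy"]-c["fy"]*q[1]/-q[2]
def cloud(c):
    v,u=np.mgrid[0:480,0:640]; V=c["view"];R=V[:3,:3];o=-R.T@V[:3,3]
    d=np.stack([(u-c["cx"])/c["fx"],-(v-c["cy"])/c["fy"],-np.ones_like(u,float)],-1)
    return o+(d*c["z_map"][...,None])@R
def crop(f,x0,y0,x1,y1,s,out):
    im=cv2.imread(f)[y0:y1,x0:x1]; cv2.imwrite(out,cv2.resize(im,None,fx=s,fy=s,interpolation=cv2.INTER_CUBIC))
E
python3 - <<'E'
from h import *
np.set_printoptions(precision=4,suppress=True)
crop("pics/scene0.png",230,200,390,320,5,"pics/c1.png")
crop("pics/scene0.png",90,190,250,310,5,"pics/c2.png")
crop("pics/side0.png",260,190,500,370,3,"pics/c3.png")
c=load("scene0.npz"); P=cloud(c)
for u,v in [(310,300),(150,300),(300,262),(297,247),(335,270),(181,243),(181,250),(156,247),(133,253),(248,258)]: print(u,v,P[v,u])
c=load("side0.npz"); P=cloud(c)
for u,v in [(300,320),(401,293),(401,303),(330,230),(290,262)]: print(u,v,P[v,u])
E
```

```text
310 300 [0.6111 0.154  0.0029]
150 300 [ 0.59   -0.2379 -0.0005]
300 262 [0.545  0.1336 0.0699]
297 247 [0.4493 0.1244 0.0087]
335 270 [0.5692 0.2168 0.0647]
181 243 [ 0.5274 -0.1408  0.1382]
181 250 [ 0.5323 -0.1444  0.1182]
156 247 [ 0.5282 -0.2014  0.128 ]
133 253 [ 0.5316 -0.2586  0.1133]
248 258 [0.5277 0.0077 0.0714]
300 320 [0.3817 0.0299 0.0011]
401 293 [ 0.5191 -0.1481  0.1427]
401 303 [ 0.5171 -0.1528  0.1222]
330 230 [0.5105 0.1211 0.1488]
290 262 [0.4373 0.1952 0.041 ]
```

View pics/c1.png

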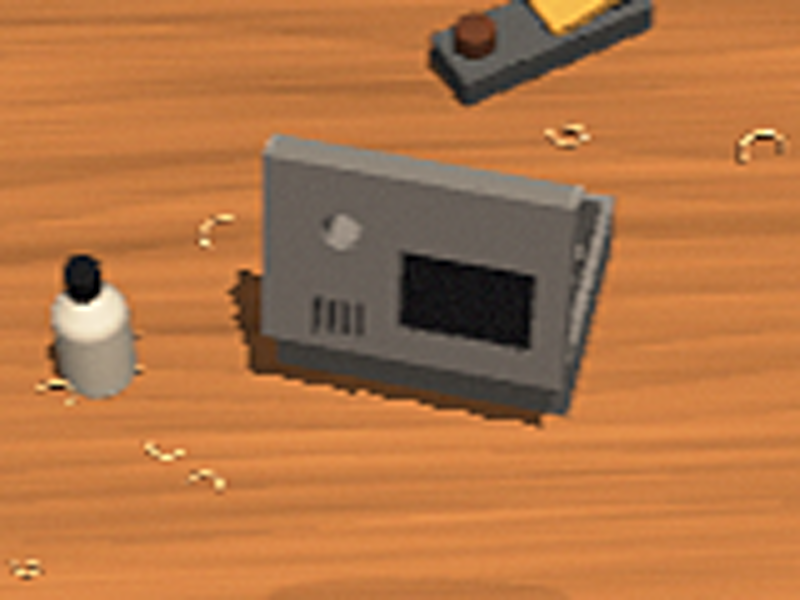

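View pics/c2.png

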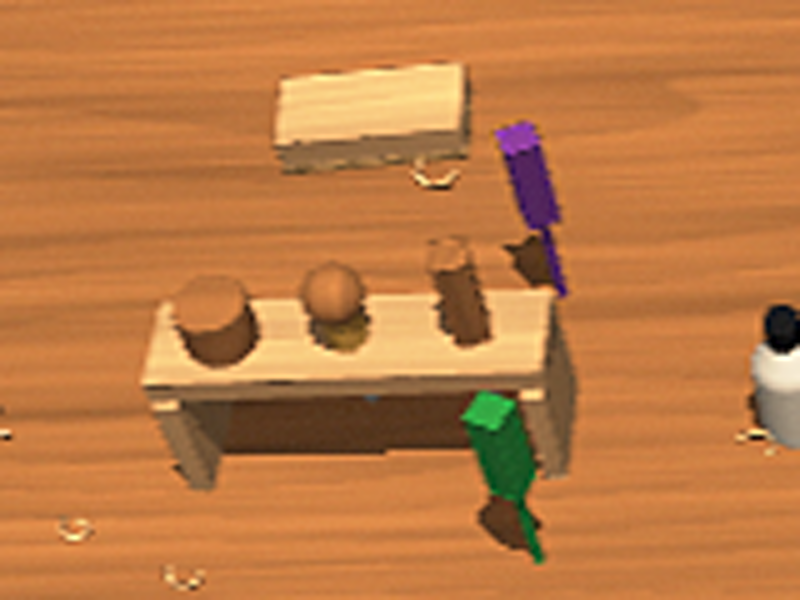

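View pics/c3.png

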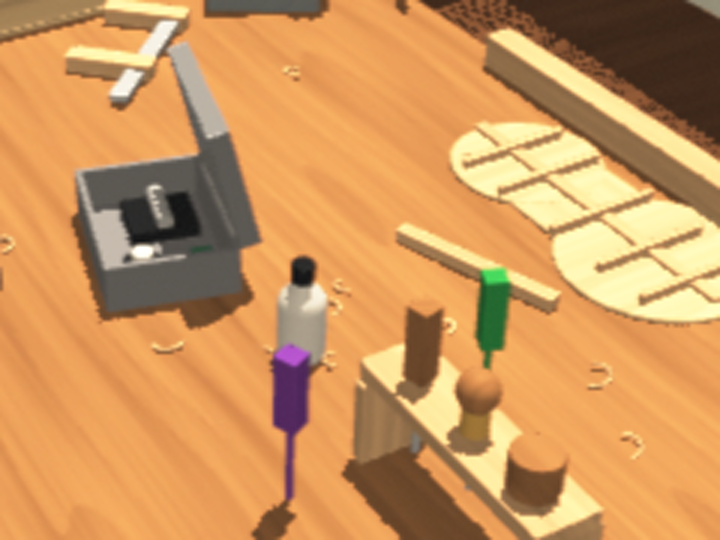

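Run:
```python
from h import *
np.set_printoptions(precision=4,suppress=True)
c=load("scene0.npz"); P=cloud(c)
# lid outer face px region from crop/5+offset
def px(x,y): return np.array([230+x/5,200+y/5])
poly=np.array([px(268,160),px(575,210),px(555,385),px(268,335)]).astype(int)
m=np.zeros((480,640),np.uint8); cv2.fillPoly(m,[poly],1)
m=cv2.erode(m,np.ones((5,5)))
pts=P[m>0]; 
for _ in range(3):
    ctr=np.median(pts,0) if _==0 else pts.mean(0)
    U,S,Vt=np.linalg.svd(pts-ctr,full_matrices=False); n=Vt[2]; n*=np.sign(n[0])
    r=(pts-ctr)@n; pts=pts[np.abs(r)<0.006]
    print(len(pts),r.std(),ctr,n,"yaw",np.degrees(np.arctan2(n[1],n[0])),"tilt from vertical",np.degrees(np.arcsin(n[2])))
o=ctr@n
for nm,x,y in [("tl",265,158),("tr",577,210),("br",560,388),("bl",262,335),("hole",341,232)]:
    u,v=px(x,y); oo,d=ray(c,u,v); t=(o-oo@n)/(d@n); print(nm,u,v,oo+d*t)
# rack tops
def p2(x,y): return 90+x/5,190+y/5
for nm,x,y in [("tl",165,300),("tr",553,290),("br",548,375),("bl",143,383)]:
    print(nm,plane(c,*p2(x,y),0.084))
print("handle top",plane(c,*p2(450,243),0.144)); print("purple top",plane(c,*p2(518,137),0.125),P[int(190+137/5),int(90+518/5)]); print("purple tip",plane(c,*p2(563,294),0.0))
print("green top",P[int(190+410/5),int(90+490/5)],"tip",plane(c,*p2(541,560),0))
s=load("side0.npz"); 
def p3(x,y): return 260+x/3,190+y/3
for nm,x,y,z in [("front-left rim (x-,y+)",78,173,.042),("front right rim",105,283,.042),("hinge right",245,245,.042),("front right bottom",112,313,0),("button top",143,252,.027),("purple tip",290,498,0),("handletop",425,310,.144),("green top",493,275,.125)]:
    print(nm,plane(s,*p3(x,y),z))
for nm,x,y in [("lid top right corner",182,47),("lid bottom",257,240),("lid topright",226,135)]: print(nm,depth(s,*p3(x,y)))
```

```text
311 0.020739049881385918 [0.547  0.166  0.0991] [ 0.8    -0.2669 -0.5374] yaw -18.452036000127215 tilt from vertical -32.5038816760242
311 0.0018825406467529167 [0.5468 0.165  0.0992] [ 0.9575 -0.2842  0.0487] yaw -16.529325836412045 tilt from vertical 2.790430781427838
311 0.0018825406467529167 [0.5468 0.165  0.0992] [ 0.9575 -0.2842  0.0487] yaw -16.529325836412045 tilt from vertical 2.790430781427838
tl 283.0 231.6 [0.524  0.0987 0.1608]
tr 345.4 242.0 [0.5658 0.2403 0.1652]
br 342.0 277.6 [0.5705 0.2339 0.0341]
bl 282.4 267.0 [0.5276 0.0883 0.0293]
hole 298.2 246.4 [0.5359 0.1317 0.1189]
tl [ 0.4975 -0.2967  0.084 ]
tr [ 0.5009 -0.1074  0.084 ]
br [ 0.5527 -0.1048  0.084 ]
bl [ 0.5479 -0.298   0.084 ]
handle top [ 0.5188 -0.143   0.144 ]
purple top [ 0.4367 -0.1234  0.125 ] [ 0.4337 -0.1255  0.1231]
purple tip [ 0.4359 -0.1236  0.    ]
green top [ 0.6023 -0.1189  0.1247] tip [ 0.6019 -0.1187  0.    ]
front-left rim (x-,y+) [0.4558 0.2582 0.042 ]
front right rim [0.4075 0.1047 0.042 ]
hinge right [0.5262 0.095  0.042 ]
front right bottom [0.4179 0.1182 0.    ]
button top [0.4606 0.1459 0.027 ]
purple tip [ 0.4335 -0.1273  0.    ]
handletop [ 0.5186 -0.1509  0.144 ]
green top [ 0.5967 -0.122   0.125 ]
lid top right corner [0.5455 0.2324 0.1514]
lid bottom [0.5336 0.0888 0.048 ]
lid topright [0.5115 0.0978 0.1473]
```

Run:
```python
from h import *
np.set_printoptions(precision=4,suppress=True)
c=load("scene0.npz"); s=load("side0.npz")
crop("pics/side0.png",310,190,360,290,6,"pics/c4.png")
def tri(a,b):
    A=[];B=[]
    L=[ray(c,*a),ray(s,*b)]
    M=np.zeros((3,3));r=np.zeros(3)
    for o,d in L:
        d=d/np.linalg.norm(d);Q=np.eye(3)-np.outer(d,d);M+=Q;r+=Q@o
    p=np.linalg.solve(M,r)
    return p,proj(c,p)-np.array(a),proj(s,p)-np.array(b)
A=tri((283,231.6),(335.3,235)); B=tri((282.4,267),(346,270.3))
C=tri((345.4,238),(320.5,206))
for x in(A,B,C):print(*x)
d=A[0]-B[0];print(np.linalg.norm(d),"tilt from vertical",np.degrees(np.arctan2(np.hypot(d[0],d[1]),d[2])))
# stylus top, rack hole
print(tri((180,238.6),(401.7,293.3)))
```

```text
[0.5118 0.0979 0.1469] [ 0.0948 -0.1184] [0.1322 0.083 ]
[0.5371 0.0904 0.044 ] [ 0.4302 -0.4926] [0.584  0.3347]
[0.5452 0.2396 0.1497] [-0.9756  1.3413] [-1.2534 -0.8799]
0.10623349848527548 tilt from vertical 14.37111813503151
(array([ 0.5194, -0.1456,  0.1418]), array([-0.9383,  0.8398]), array([-1.3698, -0.6487]))
```

View pics/c4.png

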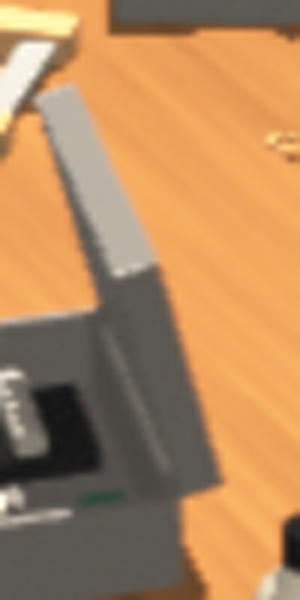

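```bash
cat >> h.py <<'E'
from scipy.spatial.transform import Rotation as Ro
def to_tool(p,yaw=None):
    from cell import telemetry
    s=telemetry.state(); R=Ro.from_euler('xyz',s["orientation"])
    sh=R.inv().apply((np.asarray(p)-s["position"])*1000)
    out=np.r_[sh,[0,0,0]]
    if yaw is not None:
        out[3:]=(R.inv()*Ro.from_euler('xyz',[np.pi,0,yaw])).as_rotvec()
    return np.round(out,3)
E
cat > case.py <<'E'
import numpy as np
hinge=np.array([.5416,.1668,.042]); yaw=np.radians(-16.5)
X=np.array([np.cos(yaw),np.sin(yaw),0]);Y=np.array([-np.sin(yaw),np.cos(yaw),0]);Z=np.array([0,0,1.])
E
python3 - <<'E'
from h import *; from case import *
np.set_printoptions(suppress=True,precision=3)
print(to_tool(hinge+.06*X+Z*.16,np.radians(163.5)))
E
```

```text
[-505.553 -294.784   29.069   -0.001    0.      -0.079]
```

Request:
step_arm --pt "-42 -25 0 0 0 -0.01" --pt "-84 -49 0 0 0 -0.02" --pt "-126 -74 0 0 0 -0.03" --pt "-169 -98 0 0 0 -0.04" --pt "-211 -123 0 0 0 -0.05" --pt "-253 -147 0 0 0 -0.06" --pt "-295 -172 0 0 0 -0.07" --pt "-337 -197 0 0 0 -0.079" --pt "-379 -221 0 0 0 -0.079" --pt "-421 -246 0 0 0 -0.079" --pt "-463 -270 0 0 0 -0.079" --pt "-505 -295 15 0 0 -0.079" --pt "-505 -295 29 0 0 -0.079" --pt "-505 -295 29 0 0 -0.079" --pt "-505 -295 29 0 0 -0.079" --gripper 0

```text
clock: 1.65
position: [0.5977, 0.151, 0.2018]
orientation: [-3.141, -0.002, 2.855]
wrist_force: [-0.2, -0.5, 1.1]
gripper_width: 0.0002
```

Run:
```python
from h import *; from case import *
np.set_printoptions(suppress=True,precision=3)
cap("wrist","w1");cap("side","s1")
crop("pics/s1.png",240,120,460,285,3.6,"pics/s1c.png")
print("start low",to_tool(hinge+.06*X+Z*.09,np.radians(163.5)))
h=.013;r=.095
for a in [75,60,50,40,30,20,10,5,0,-2]:
    t=np.radians(a); e=.018
    lx=-r*np.cos(t)+e*np.sin(t)+h; lz=r*np.sin(t)+e*np.cos(t)
    print(a,to_tool(hinge+lx*X+lz*Z)[:3])
```

```text
start low [-1.56  -1.689 70.737 -0.     0.     0.003]
75 [52.64  -1.53  64.315]
60 [77.351 -1.457 69.463]
50 [92.715 -1.411 76.391]
40 [106.643  -1.368  85.882]
30 [118.712  -1.331  97.647]
20 [128.554  -1.3   111.329]
10 [135.871  -1.277 126.512]
5 [138.509  -1.268 134.524]
0 [140.44   -1.261 142.735]
-2 [141.01   -1.259 146.061]
```

View pics/w1.png

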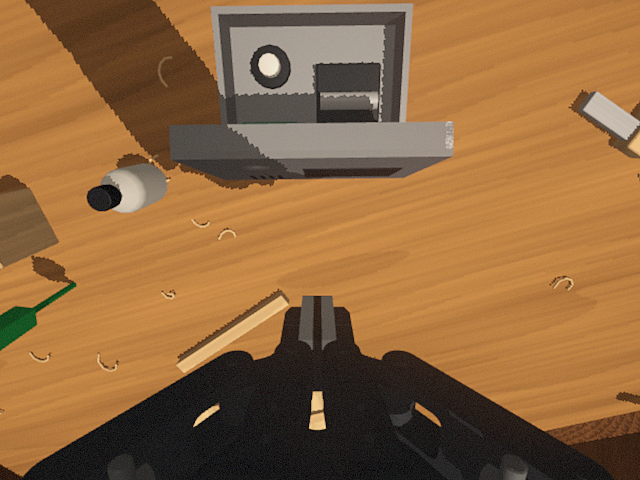

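View pics/s1c.png

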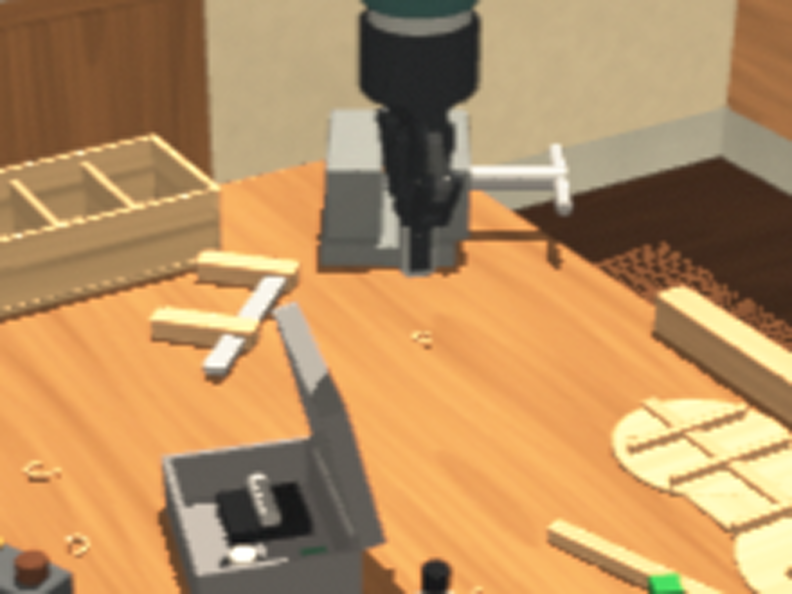

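Run:
```python
from h import *; from case import *
np.set_printoptions(suppress=True,precision=4)
c=load("w1.npz")
a=plane(c,213,7.5,.042);b=plane(c,412,4,.042);print(a,b,np.linalg.norm(b-a),"yaw",np.degrees(np.arctan2(-(b-a)[0],(b-a)[1])))
m=(a+b)/2;d=(b-a)/np.linalg.norm(b-a);x=np.array([d[1],-d[0],0]);print("hinge",m+.11*x, "case",m+.055*x)
bt=plane(c,268.5,65.5,.027);print("button",bt,"case from it",bt+.018*x+.036*d, "hinge",bt+.073*x+.036*d)
l=plane(c,169,125,.15);r=plane(c,453,122,.15);print(l,r,np.linalg.norm(r-l))
```

```text
[0.4189 0.1242 0.042 ] [0.4583 0.2657 0.042 ] 0.14693483475784191 yaw -15.567844931875227
hinge [0.5446 0.1654 0.042 ] case [0.4916 0.1802 0.042 ]
button [0.4645 0.1498 0.027 ] case from it [0.4915 0.1797 0.027 ] hinge [0.5445 0.1649 0.027 ]
[0.4982 0.1007 0.15  ] [0.5386 0.2431 0.15  ] 0.14801147810588264
```

Request:
step_arm --pt "0 0 20 0 0 0" --pt "0 0 45 0 0 0" --pt "0 0 64 0 0 0" --pt "20 0 64 0 0 0" --pt "35 0 64 0 0 0" --pt "43 0 64 0 0 0" --pt "50 0 64 0 0 0" --pt "56 0 65 0 0 0" --pt "62 0 66 0 0 0" --pt "68 0 67 0 0 0" --pt "74 0 69 0 0 0" --pt "79 0 71 0 0 0" --pt "84 0 73 0 0 0" --pt "89 0 75 0 0 0"

```text
clock: 3.15
position: [0.5122, 0.1768, 0.1274]
orientation: [-3.141, -0.0, 2.856]
wrist_force: [1.2, -1.0, -0.4]
gripper_width: 0.0
```

```bash
sed -i 's/^hinge=.*/hinge=np.array([.5443,.1655,.042]); yaw=np.radians(-16.0)/' case.py
python3 - <<'E'
from h import *; from case import *
np.set_printoptions(suppress=True,precision=3)
cap("side","s2");crop("pics/s2.png",240,120,460,285,3.6,"pics/s2c.png")
h=.013;r=.095
for a in [60,50,40,30,20,10,5,0,-2]:
    t=np.radians(a); e=.018
    lx=-r*np.cos(t)+e*np.sin(t)+h; lz=r*np.sin(t)+e*np.cos(t)
    print(a,to_tool(hinge+lx*X+lz*Z)[:3])
E
```

```text
60 [-16.271  -1.835  -6.286]
50 [-0.919 -1.907  0.669]
40 [12.991 -1.969 10.185]
30 [25.038 -2.019 21.972]
20 [34.856 -2.056 35.672]
10 [42.145 -2.077 50.868]
5 [44.769 -2.082 58.885]
0 [46.685 -2.083 67.1  ]
-2 [47.249 -2.082 70.427]
```

View pics/s2c.png

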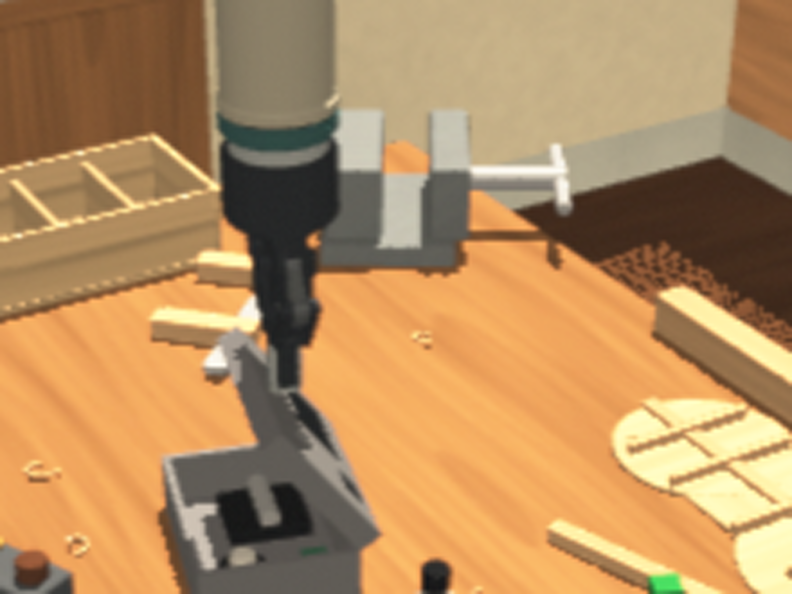

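Request:
step_arm --pt "5 0 4 0 0 0" --pt "10 0 8 0 0 0" --pt "14 0 11 0 0 0" --pt "18 0 15 0 0 0" --pt "22 0 19 0 0 0" --pt "26 0 23 0 0 0" --pt "29 0 27 0 0 0" --pt "32 0 32 0 0 0" --pt "35 0 36 0 0 0" --pt "38 0 41 0 0 0" --pt "40 0 46 0 0 0" --pt "42 0 51 0 0 0" --pt "44 0 56 0 0 0" --pt "45 0 60 0 0 0" --pt "46 0 63 0 0 0" --pt "46 0 65 0 0 0" --pt "46 0 66 0 0 0"

```text
clock: 4.9
position: [0.4667, 0.1899, 0.0609]
orientation: [-3.14, -0.002, 2.857]
wrist_force: [-0.5, -0.3, 0.6]
gripper_width: -0.0001
```

Request:
step_arm --pt "0 0 1 0 0 0" --pt "0 0 2 0 0 0" --pt "0 0 3 0 0 0" --pt "0 0 3 0 0 0" --pt "0 0 3 0 0 0"

```text
clock: 5.4
position: [0.4668, 0.1899, 0.0598]
orientation: [-3.141, -0.001, 2.857]
wrist_force: [-4.9, -1.5, 21.0]
gripper_width: -0.0001
```

Request:
step_arm --pt "0 0 -20 0 0 0" --pt "-5 0 -60 0 0 0" --pt "-35 0 -100 0 0 0" --pt "-65 0 -140 0 0 0" --pt "-80 0 -160 0 0 0" --pt "-80 0 -160 0 0 0" --pt "-80 0 -160 0 0 0"

```text
clock: 6.1
position: [0.5434, 0.1674, 0.2195]
orientation: [-3.141, -0.002, 2.857]
wrist_force: [-0.2, 0.5, -0.4]
gripper_width: 0.0
```

Run:
```python
from h import *; from case import *
cap("wrist","w3");cap("side","s3");crop("pics/s3.png",270,190,390,300,6,"pics/s3c.png")
```

```text
(no output)
```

View pics/w3.png

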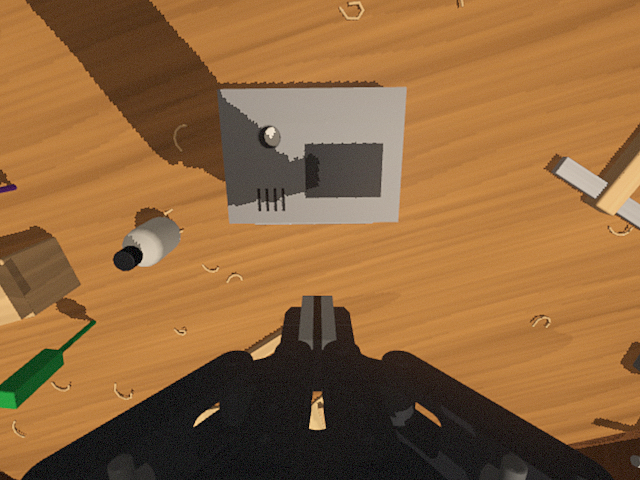

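View pics/s3c.png

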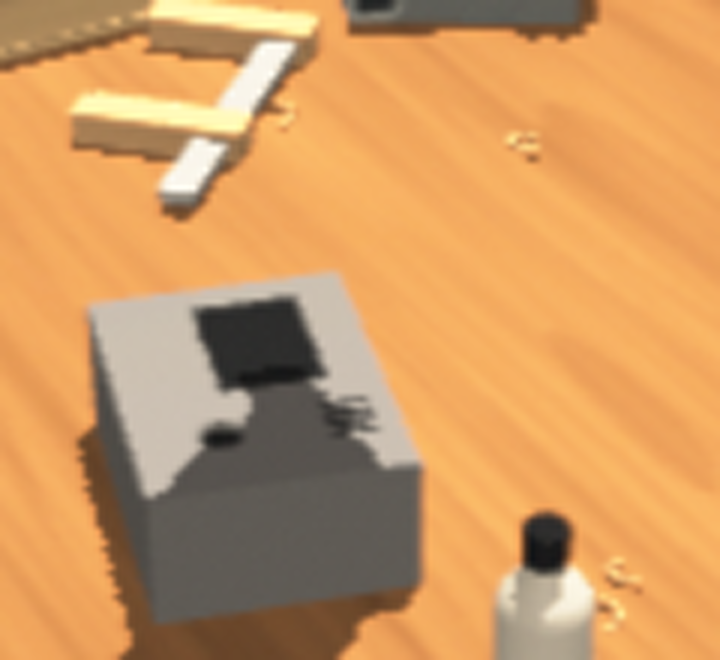

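Run:
```python
from h import *
np.set_printoptions(suppress=True,precision=4)
c=load("w3.npz")
K=[(219.5,88.5),(406.5,87),(399,222),(230,223.5)]
Q=[plane(c,*k,.06) for k in K]
for q in Q:print(q)
C=np.mean(Q,0);y=(Q[1]-Q[0])+(Q[2]-Q[3]);y/=np.linalg.norm(y);x=np.array([y[1],-y[0],0])
print("C",C,"yaw",np.degrees(np.arctan2(-y[0],y[1])),[np.linalg.norm(Q[i]-Q[(i+1)%4]) for i in range(4)])
print("hole from corners",C-.018*x-.036*y)
print("hole direct",plane(c,270,136,.06))
crop("pics/w3.png",245,110,300,160,10,"pics/w3h.png")
s=load("side0.npz")
s3=load("s3.npz"); print("side hole",plane(s3,270+222/6,190+437/6,.06))
sc=load("scene0.npz")
```

```text
[0.4176 0.1249 0.06  ]
[0.458  0.2665 0.06  ]
[0.5639 0.2378 0.06  ]
[0.5232 0.0937 0.06  ]
C [0.4907 0.1807 0.06  ] yaw -15.84482303613525 [np.float64(0.14724775491217965), np.float64(0.10974833000321528), np.float64(0.1497494173505988), np.float64(0.11008884487701012)]
hole from corners [0.4635 0.151  0.06  ]
hole direct [0.4628 0.1516 0.06  ]
side hole [0.46   0.1457 0.06  ]
```

View pics/w3h.png

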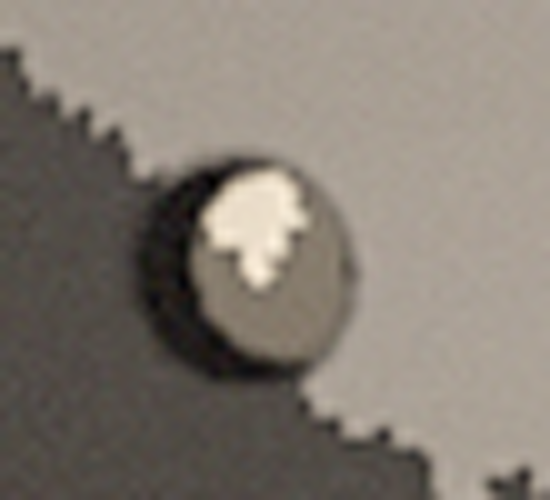

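Run:
```python
from h import *
print(to_tool([.60,-.145,.26],np.pi))
```

```text
[-1.43055e+02 -2.83970e+02 -4.17160e+01 -1.00000e-03 -4.00000e-03
 -2.84000e-01]
```

Request:
step_arm --pt "-10 -20 -15 0 0 -0.02" --pt "-30 -60 -30 0 0 -0.06" --pt "-50 -100 -42 0 0 -0.1" --pt "-70 -140 -42 0 0 -0.14" --pt "-90 -180 -42 0 0 -0.18" --pt "-110 -220 -42 0 0 -0.22" --pt "-130 -257 -42 0 0 -0.26" --pt "-143 -284 -42 0 0 -0.284" --pt "-143 -284 -42 0 0 -0.284" --pt "-143 -284 -42 0 0 -0.284" --gripper 60

```text
clock: 7.2
position: [0.5988, -0.1446, 0.2586]
orientation: [3.141, -0.008, 3.141]
wrist_force: [-1.0, 0.9, 0.5]
gripper_width: 0.0601
```

Run:
```python
from h import *
cap("wrist","w4"); print(proj(load("w4.npz"),[.52,-.145,.144]))
```

```text
(np.float64(315.24117503603645), np.float64(129.68693685188646))
```

View pics/w4.png

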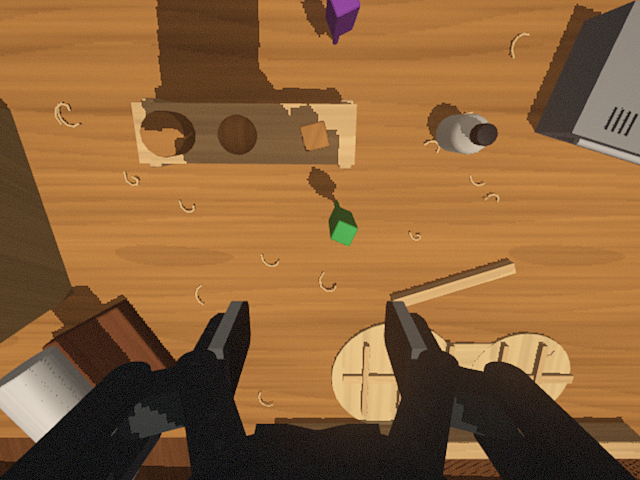

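Run:
```python
from h import *
crop("pics/w4.png",285,95,365,165,10,"pics/w4c.png")
```

```text
(no output)
```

View pics/w4c.png

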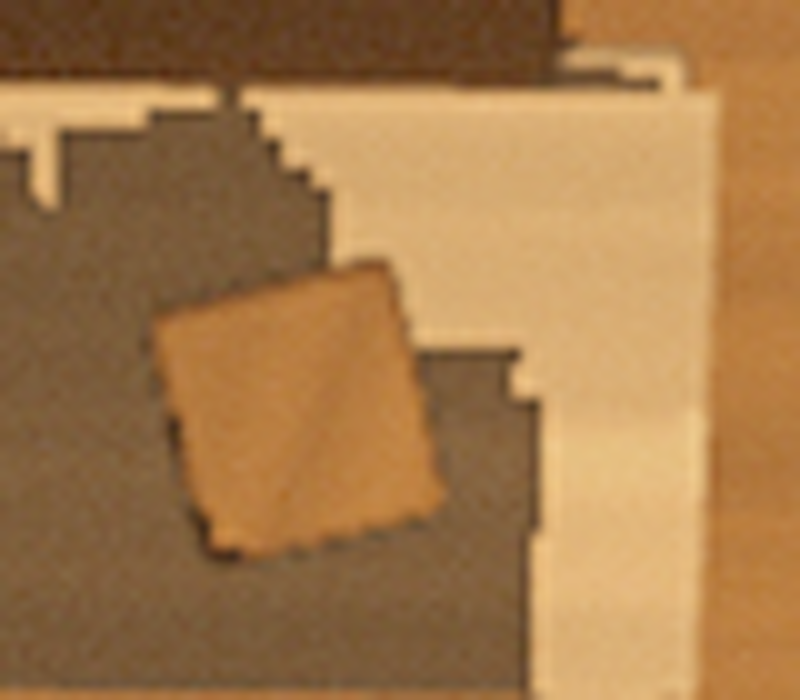

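Run:
```python
from h import *
np.set_printoptions(suppress=True,precision=4)
c=load("w4.npz")
K=[(152,320),(387,260),(445,500),(222,557)]
Q=np.array([plane(c,285+x/10,95+y/10,.144) for x,y in K]);print(Q)
for i in range(4):
    d=Q[(i+1)%4]-Q[i];print(np.linalg.norm(d),np.degrees(np.arctan2(d[1],d[0])))
print("ctr",Q.mean(0))
r=[plane(c,285+x/10,95+y/10,.084) for x,y in [(718,92)]]; print("rack corner",r)
for k in [(237,134,.125),(167,134,.114)]: print(plane(c,*k))
```

```text
[[ 0.5182 -0.1554  0.144 ]
 [ 0.5143 -0.1392  0.144 ]
 [ 0.5303 -0.135   0.144 ]
 [ 0.5342 -0.1507  0.144 ]]
0.016746776824607814 103.55411148695087
0.016508681048319287 14.639172336507238
0.0162122851045072 -76.14633108423897
0.016612106551972934 -163.52213262272943
ctr [ 0.5242 -0.1451  0.144 ]
rack corner [array([ 0.4998, -0.1104,  0.084 ])]
[ 0.5231 -0.2037  0.125 ]
[ 0.5232 -0.2607  0.114 ]
```

Run:
```python
from h import *
from cell import telemetry
print(telemetry.state()["qpos"])
print(to_tool([.5242,-.145,.24],np.radians(104.5)))
```

```text
[ 0.19774886  0.55389274 -0.01425154  1.57626858  0.00899344  1.01883277
  1.75309684]
[ 7.4796e+01 -1.7270e+00  1.9480e+01 -4.0000e-03 -7.0000e-03  1.3190e+00]
```

Request:
step_arm --pt "7 0 2 0 0 0.13" --pt "15 0 4 0 0 0.26" --pt "22 0 6 0 -0.001 0.39" --pt "30 -1 8 0 -0.003 0.52" --pt "37 -1 10 0 -0.004 0.65" --pt "45 -1 12 0 -0.005 0.78" --pt "52 -1 14 0 -0.005 0.91" --pt "60 -2 16 -0.002 -0.006 1.04" --pt "67 -2 18 -0.003 -0.007 1.18" --pt "75 -2 19 -0.004 -0.007 1.319" --pt "75 -2 19 -0.004 -0.007 1.319" --pt "75 -2 19 -0.004 -0.007 1.319" --pt "75 -2 19 -0.004 -0.007 1.319" --gripper 45

```text
clock: 8.55
position: [0.5246, -0.1442, 0.2405]
orientation: [3.141, -0.0, 1.828]
wrist_force: [-0.1, -0.3, -0.2]
gripper_width: 0.0451
```

Run:
```python
from h import *
np.set_printoptions(suppress=True,precision=4)
c=cap("wrist","w5"); print(proj(c,[.5242,-.145,.144]))
print(to_tool([.5242,-.145,.1],np.radians(104.5)))
crop("pics/w5.png",220,160,420,310,4,"pics/w5c.png")
```

```text
(np.float64(314.63936836915263), np.float64(247.01814639486417))
[ -0.406  -0.477 140.47    0.001  -0.      0.003]
```

View pics/w5.png

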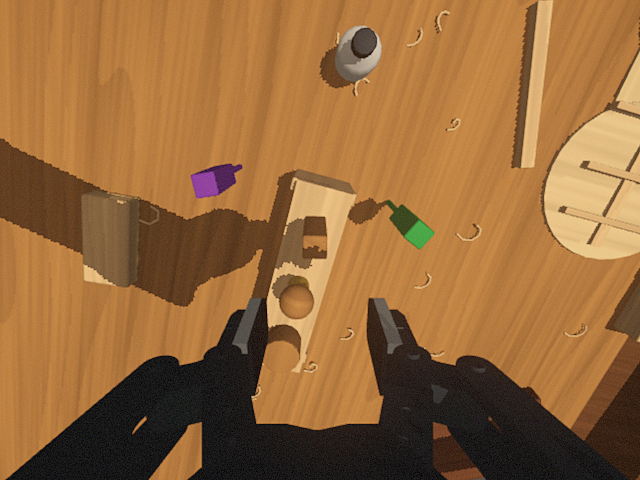

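View pics/w5c.png

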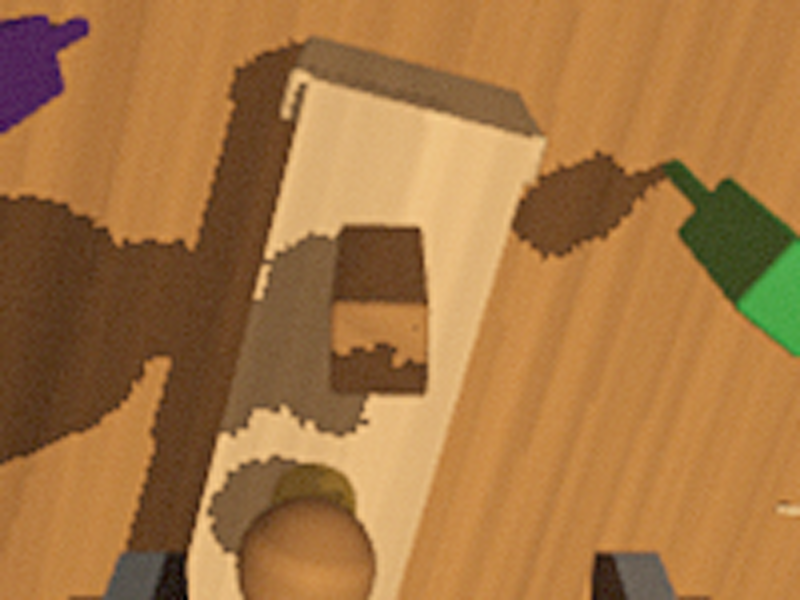

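Request:
step_arm --pt "0 0 30 0 0 0.003" --pt "0 -0.5 60 0 0 0.003" --pt "0 -0.5 85 0 0 0.003" --pt "0 -0.5 105 0 0 0.003" --pt "0 -0.5 120 0 0 0.003" --pt "0 -0.5 130 0 0 0.003" --pt "0 -0.5 137 0 0 0.003" --pt "0 -0.5 140 0 0 0.003" --pt "0 -0.5 140 0 0 0.003"

```text
clock: 9.5
position: [0.5243, -0.1447, 0.1006]
orientation: [3.141, -0.0, 1.824]
wrist_force: [-0.5, -0.0, -0.8]
gripper_width: 0.0452
```

Request:
step_arm --pt "0 0 0 0 0 0" --pt "0 0 0 0 0 0" --pt "0 0 0 0 0 0" --pt "0 0 0 0 0 0" --pt "0 0 0 0 0 0" --pt "0 0 0 0 0 0" --gripper 0

```text
clock: 10.1
position: [0.5247, -0.1448, 0.1012]
orientation: [3.14, 0.0, 1.824]
wrist_force: [-0.5, -0.3, 5.3]
gripper_width: 0.0174
```

Run:
```python
from h import *
c=cap("wrist","w6")
crop("pics/w6.png",200,200,440,380,3.3,"pics/w6c.png")
```

```text
(no output)
```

View pics/w6c.png

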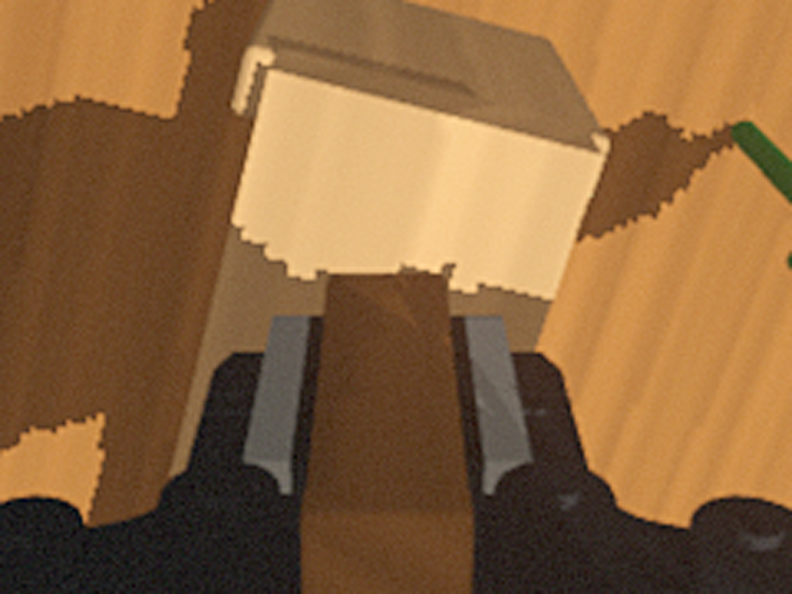

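Request:
step_arm --pt "0 0 -5 0 0 0" --pt "0 0 -15 0 0 0" --pt "0 0 -28 0 0 0" --pt "0 0 -42 0 0 0" --pt "0 0 -56 0 0 0" --pt "0 0 -70 0 0 0" --pt "0 0 -90 0 0 0" --pt "0 0 -110 0 0 0" --pt "0 0 -120 0 0 0" --pt "0 0 -120 0 0 0" --pt "0 0 -120 0 0 0"

```text
clock: 11.25
position: [0.5242, -0.1446, 0.221]
orientation: [3.14, -0.0, 1.824]
wrist_force: [-0.0, 0.6, -1.5]
gripper_width: 0.0173
```

Run:
```python
from h import *
np.set_printoptions(suppress=True,precision=4)
c=cap("wrist","w7"); cap("side","s7"); cap("scene","sc7")
crop("pics/w7.png",200,200,440,380,3.3,"pics/w7c.png")
crop("pics/s7.png",300,180,460,360,3.3,"pics/s7c.png")
crop("pics/sc7.png",130,170,240,280,5,"pics/sc7c.png")
from cell import telemetry
s=telemetry.state();print(s["position"],s["orientation"])
print(to_tool([.4632,.1513,.222],np.radians(104.5)))
```

```text
[ 0.5238 -0.1446  0.2202] [ 3.1415 -0.0007  1.8242]
[301.637  15.519  -1.547   0.     -0.001   0.   ]
```

View pics/w7c.png

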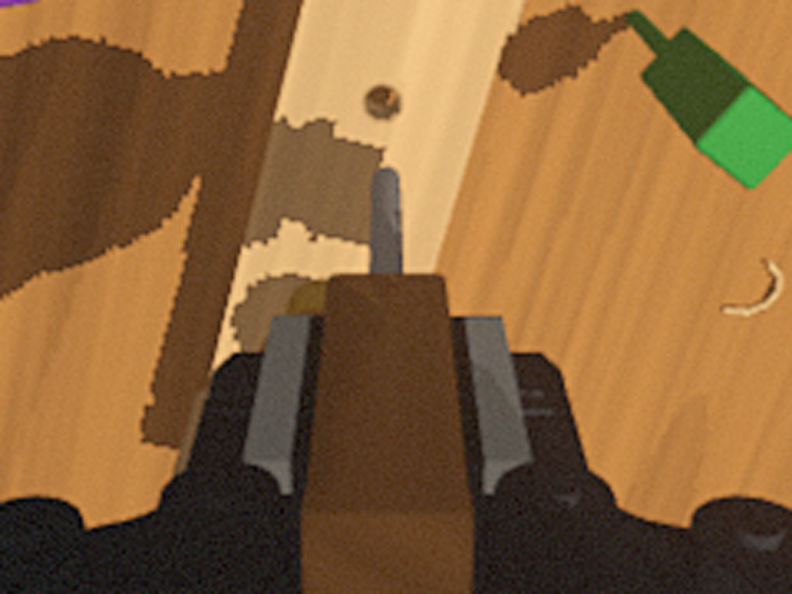

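View pics/s7c.png

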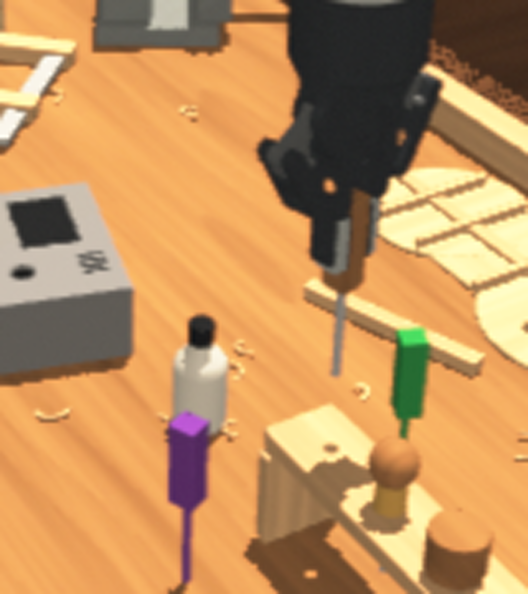

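View pics/sc7c.png

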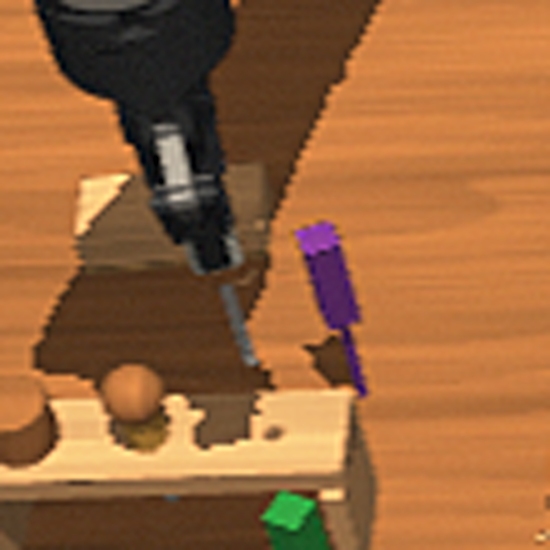

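Run:
```python
from h import *
np.set_printoptions(suppress=True,precision=4)
p=[.5238,-.1446,.1385]
obs={"w7":(316.7,252.1),"s7":(401.8,293.6),"sc7":(180,242.4)}
M=np.zeros((3,3));r=np.zeros(3)
for k,o in obs.items():
    c=load(k+".npz"); print(k,proj(c,p),o)
    if k!="x":
        a,d=ray(c,*o);d/=np.linalg.norm(d);Q=np.eye(3)-np.outer(d,d);M+=Q;r+=Q@a
print(np.linalg.solve(M,r))
w=load("w7.npz")
print("at z",plane(w,316.7,252.1,.1385))
```

```text
w7 (np.float64(314.7457093136238), np.float64(252.69004747620656)) (316.7, 252.1)
s7 (np.float64(401.8240307827711), np.float64(293.0523970681945)) (401.8, 293.6)
sc7 (np.float64(179.53710830457624), np.float64(241.77884193793864)) (180, 242.4)
[ 0.5246 -0.1441  0.1368]
at z [ 0.525  -0.1439  0.1385]
```

Request:
step_arm --pt "15 1 -1 0 0 0" --pt "45 2 -1 0 0 0" --pt "85 4 -1 0 0 0" --pt "125 6 -1 0 0 0" --pt "165 8 -1 0 0 0" --pt "205 10 -1 0 0 0" --pt "245 12 -1 0 0 0" --pt "275 14 -1 0 0 0" --pt "295 15 -1 0 0 0" --pt "301 16 -1 0 0 0" --pt "301 16 -1 0 0 0" --pt "301 16 -1 0 0 0"

```text
clock: 12.6
position: [0.4638, 0.1496, 0.2214]
orientation: [-3.141, 0.0, 1.823]
wrist_force: [0.3, -0.2, -0.2]
gripper_width: 0.0174
```

Request:
step_arm --pt "0 0 20 0 0 0" --pt "0 0 40 0 0 0" --pt "0 0 55 0 0 0" --pt "0 0 65 0 0 0" --pt "0 0 65 0 0 0" --pt "0 0 65 0 0 0"

```text
clock: 13.2
position: [0.4643, 0.1489, 0.1567]
orientation: [3.142, 0.0, 1.822]
wrist_force: [-0.0, -0.1, -0.8]
gripper_width: 0.0173
```

Run:
```python
from h import *
np.set_printoptions(suppress=True,precision=4)
from cell import telemetry
c=cap("wrist","w8"); s=cap("side","s8"); cap("scene","sc8")
crop("pics/w8.png",240,180,400,300,5,"pics/w8c.png")
crop("pics/s8.png",270,190,370,290,6,"pics/s8c.png")
st=telemetry.state();print(st["position"],st["orientation"])
for n,k in(("w8",(240,180,5)),("s8",(270,190,6))):
    c=load(n+".npz"); h=np.array(proj(c,[.4632,.1513,.06])); t=np.array(proj(c,st["position"]+[.001,.0006,-.082])); print(n,"hole",h,(h-k[:2])*k[2],"tip",(t-k[:2])*k[2])
print(to_tool([.4622,.1507,.15],np.radians(104.5)))
```

```text
[0.4644 0.1496 0.1571] [ 3.1403 -0.      1.8227]
w8 hole [314.9076 242.5971] [374.538  312.9855] tip [387.8449 359.7449]
s8 hole [307.1472 261.325 ] [222.8833 427.9497] tip [227.7534 396.2738]
[ 1.619 -1.884  7.083  0.001 -0.    -0.001]
```

View pics/w8c.png

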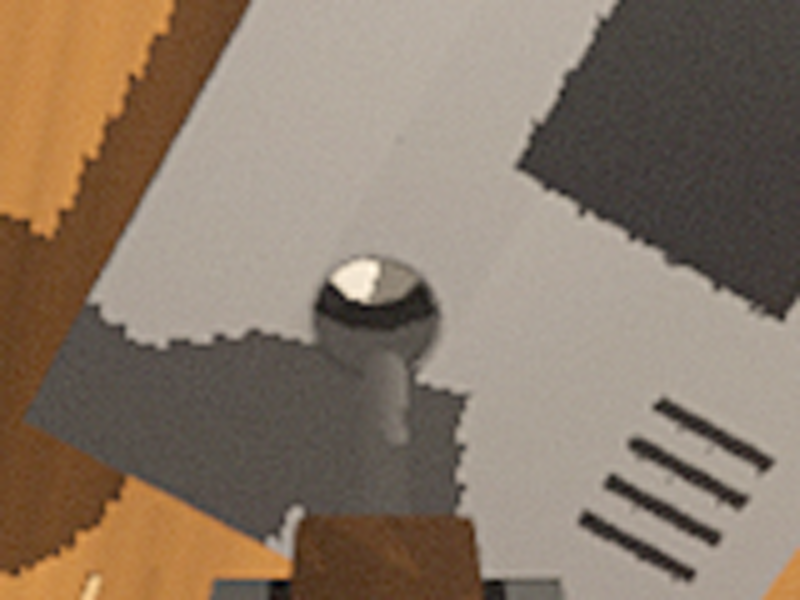

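View pics/s8c.png

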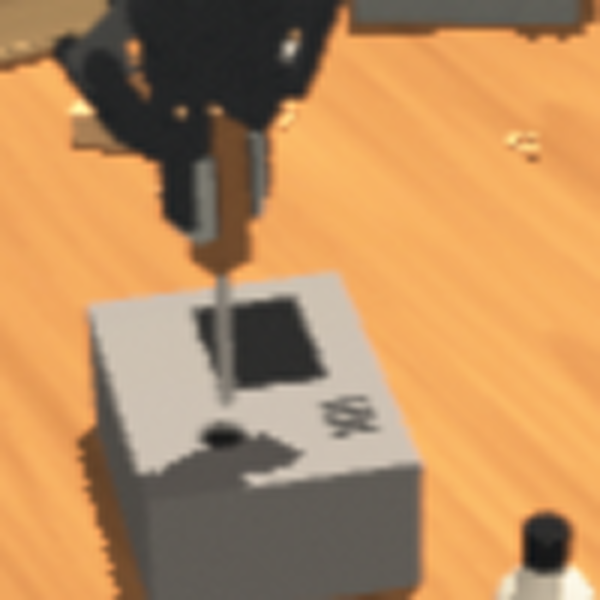

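Request:
step_arm --pt "1.6 -1.9 0 0 0 0" --pt "1.6 -1.9 3 0 0 0" --pt "1.6 -1.9 8 0 0 0" --pt "1.6 -1.9 14 0 0 0" --pt "1.6 -1.9 20 0 0 0" --pt "1.6 -1.9 26 0 0 0" --pt "1.6 -1.9 26 0 0 0" --pt "1.6 -1.9 26 0 0 0"

```text
clock: 14.15
position: [0.4621, 0.1505, 0.1308]
orientation: [3.141, 0.0, 1.823]
wrist_force: [0.1, -0.6, -0.7]
gripper_width: 0.0171
```

Run:
```python
from h import *
np.set_printoptions(suppress=True,precision=4)
from cell import telemetry
c=cap("wrist","w9"); s=cap("side","s9")
crop("pics/w9.png",240,180,400,300,5,"pics/w9c.png")
crop("pics/s9.png",270,190,370,290,6,"pics/s9c.png")
st=telemetry.state();print(st["position"],st["orientation"],st["wrist_force"])
```

```text
[0.4624 0.1507 0.1312] [ 3.14   -0.      1.8226] [ 0.5074 -0.765  -0.3206]
```

View pics/w9c.png

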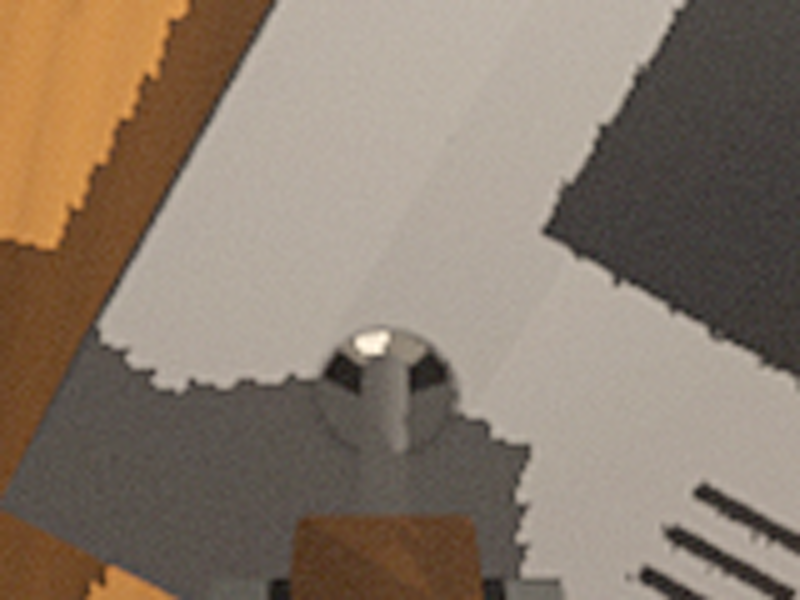

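View pics/s9c.png

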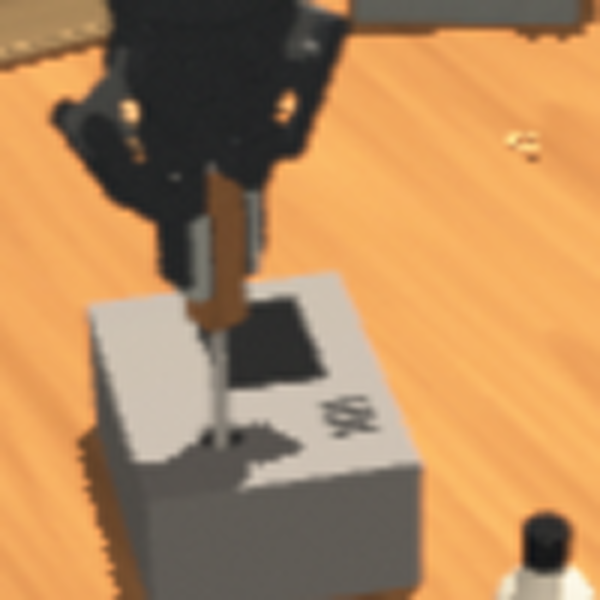

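Request:
step_arm --pt "0 0 5 0 0 0" --pt "0 0 11 0 0 0" --pt "0 0 16 0 0 0" --pt "0 0 20 0 0 0" --pt "0 0 23 0 0 0" --pt "0 0 25 0 0 0" --pt "0 0 26 0 0 0" --pt "0 0 26 0 0 0" --pt "0 0 26 0 0 0"

```text
clock: 15.15
position: [0.4622, 0.1506, 0.1053]
orientation: [3.14, -0.0, 1.823]
wrist_force: [-1.5, -1.1, 3.7]
gripper_width: 0.0173
```

Request:
step_arm --pt "0 0 1 0 0 0" --pt "0 0 2 0 0 0" --pt "0 0 3 0 0 0" --pt "0 0 4 0 0 0" --pt "0 0 5 0 0 0" --pt "0 0 5 0 0 0" --pt "0 0 5 0 0 0"

```text
clock: 15.85
position: [0.4626, 0.1506, 0.1023]
orientation: [3.139, -0.001, 1.822]
wrist_force: [-5.3, -1.1, 26.2]
gripper_width: 0.0172
```

Request:
step_arm --pt "0 0 1 0 0 0" --pt "0 0 1 0 0 0" --pt "0 0 1 0 0 0" --pt "0 0 1 0 0 0"

```text
clock: 16.25
position: [0.4625, 0.1505, 0.1026]
orientation: [3.139, -0.002, 1.822]
wrist_force: [-3.7, -2.0, 19.6]
gripper_width: 0.0176
```

Run:
```python
from h import *
np.set_printoptions(suppress=True,precision=4)
from cell import telemetry
c=cap("wrist","w10"); s=cap("side","s10"); cap("scene","sc10")
crop("pics/w10.png",200,180,420,345,3.6,"pics/w10c.png")
crop("pics/s10.png",260,190,480,370,3.3,"pics/s10c.png")
st=telemetry.state();print(st["position"],st["orientation"],st["wrist_force"],st["gripper_width"],st["clock"])
```

```text
[0.4624 0.1506 0.1025] [ 3.1388 -0.0019  1.8219] [-4.2009 -1.7169 19.7647] 0.01748500775202059 16.4
```

View pics/w10c.png

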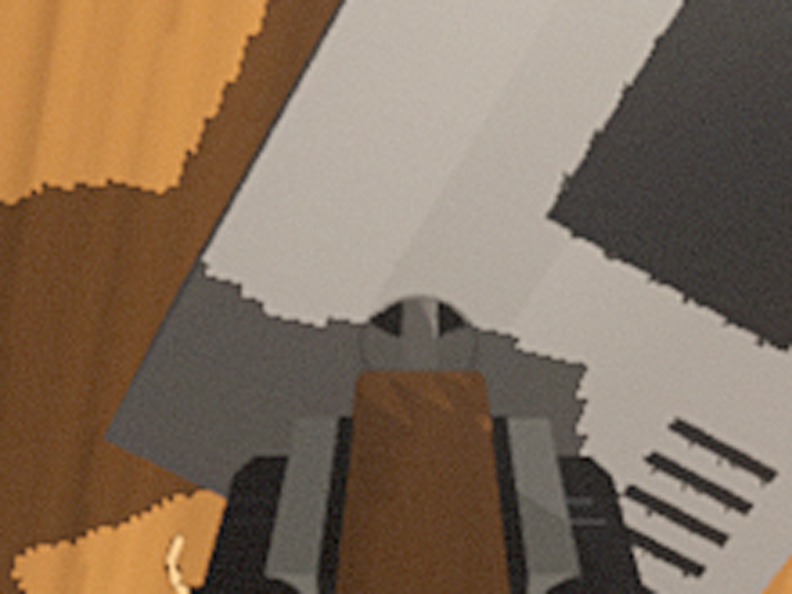

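View pics/s10c.png

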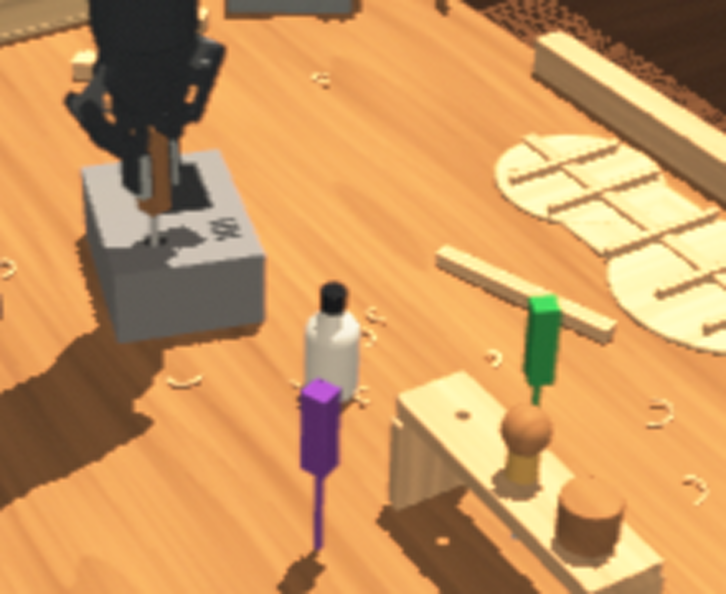

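View pics/sc10.png

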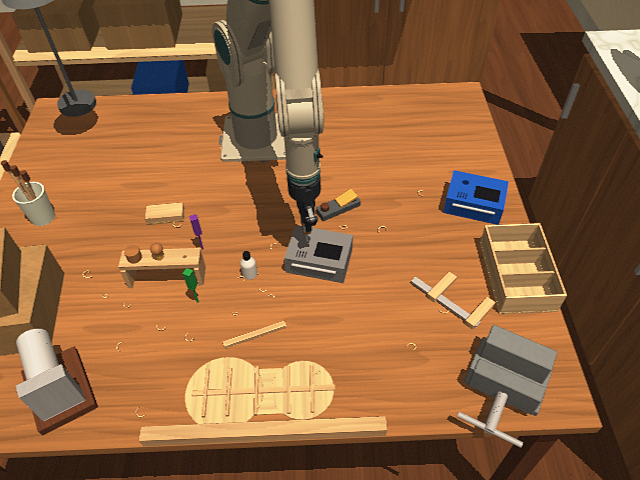

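Run:
```python
from cell import bot, telemetry
print(telemetry.state()["wrist_force"]); print(bot.job_done())
```

```text
[-4.20088638 -1.7169081  19.76466989]
the job is handed in; nothing more can be done
None
```

I swung the lid shut with the closed fingertips, took the square-handled probe from the rack, passed its rod through the lid hole and pressed the reset button. I handed the job in at about 16.4 s with the probe still gripped and the button held down.

- **Lid:** Pressing near its free edge met a firm stop, 21 N with the fingertips at 59.8 mm, against 60 mm for a shut case. The wrist and side pictures show the two halves meeting.
- **Button:** I judged full travel from force and height, because the button itself cannot be seen through the lid. The push rose from 3.7 N part-way to 26 N at a hard stop. I then eased it to a steady 20 N, well above the 6 N needed. The rod tip is at about 20.5 mm by calculation; a fully pressed button top is at 21 mm.
- **Probe and bench:** The rod was centred in the hole, the handle stayed clear of the lid, and the grip held at 17.5 mm. The last scene and side pictures show the other things where they were.
- **Disagreements:**
  - My first depth-based fit put the lid at about 87°. The corners seen in two views gave about 76°, and I went with those.
  - The side camera placed the hole 4–6 mm from the wrist-camera position. I used the wrist camera, and the rod went in cleanly.
  - The handle's top measured about 16.5 mm across, not 18 mm.

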